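Push the spice tray home and close the cupboard

TASK

The little spice cupboard on the counter has been left open: with the fingertips, gently push its pulled-out tray fully home, the mini jar still standing in it, and after that push both doors fully shut, in either order. Nothing is to be slammed, picked up or lifted, and the bowl on top and the other things standing around are to be left where they are.

Things in the scene. Friction and masses are not known exactly. Their poses are not given: they have to be found in the camera images.
- cupboard: Small wooden countertop cupboard, fixed, 360 wide, 240 deep, 220 high. Origin: on the counter, at the middle of the lower edge of its FRONT plane. Its x axis points into the cupboard (away from the robot), y to the left as seen from the robot, z up. The front is closed by two white doors; round magnetic catches (for show, their pull is negligible) are behind them.
- tray (a joint): How far the wooden tray is pulled out towards the robot (along the cupboard's -x), m: 0 is home, 0.15 the stop. Starts 0.09 to 0.14. It slides with about 1 to 1.5 N of friction and stays where it is left.
- tray_front (a point): Centre of the outer face of the tray's plain flat front board (200 wide, 64 high, 12 thick, no handle; it spans 140 to 204 above the counter, midway across the cupboard). The tray's floor is 145 above the counter, its side walls 28 high. When home this face is flush with the cupboard's front plane and the edge of its 12 thick top panel.
- door_left (a joint): Opening angle of the left door (hinged on the left edge of the front, seen from the robot), rad: 0 is shut, it swings out towards the robot, stop at 1.9. Starts 1.15 to 1.8. Hinge friction about 0.07 N m; the door stays where it is left.
- door_right (a joint): The same for the right door, hinged on the right edge. Starts 1.15 to 1.8.
- left_hinge (a point): Point on the left door's upright hinge line, 214 above the counter, 4 in front of the front plane, 176 left of its middle. Its x axis is square to the door, from outer to inner face (the cupboard's x when shut). The door: a white panel reaching 171 from the hinge, 14 thick, 6 to 218 above the counter; its outer face lies 17 from the hinge line along -x, its inner face 3.
- right_hinge (a point): The same for the right door: 176 right of the cupboard's middle.
- left_edge (a point): On the left door: the outer face's free upright edge, 214 above the counter, 171 from the hinge line. Each door has a knob, 22 across, standing 22 out of the outer face, 75 above the counter and 148 from the hinge.
- right_edge (a point): The same on the right door.
- mini_jar: Clear plastic mini jar with a white cap, 34 across, 45 high, 40 g, standing loose in the tray. Origin: centre of its underside.
- bowl: Empty stainless steel bowl, 130 across the rim, 50 high, standing loose on top of the cupboard, its near rim at least 75 behind the front. Origin: centre of its underside.
- pestle: Granite pestle standing upright, 54 across at the foot, 155 high. Origin: centre of its underside. Beside the cupboard's right side or in front of it.
- measuring_cup: Aluminium measuring cup, 72 across, 50 high, with a flat handle reaching 108 from its middle along its y axis. Origin: centre of its underside. In front of the cupboard or beside its right door.
- silicone_brush: Red silicone brush lying along its x axis, about 200 long, 35 wide, 16 high, left of the left door. Origin: on the counter under its middle.
- canister: White ceramic jar with a wooden lid, 80 across, 130 high, right of the cupboard. Origin: centre of its underside.
- oil_bottle: Green glass bottle, 60 across, 170 high, left of the cupboard. Origin: centre of its underside.
Things that resemble listed ones, but are neither listed nor needed, are in the scene too. What is meant by the mini_jar is not black or brown, and is the larger of those in its own colour.

How it is judged:
By the outcome, as a careful person would: the job done as asked, in the order asked, and still so for the second after the job is handed in, with the robot touching nothing.
It also fails if it takes over 61 s, if anything falls off the work surface, if the arm or the gripper's body presses on something with over 40 N, if the wrist force passes 120 N, or if a joint passes its speed limit or range.

ROBOT

A 7-joint arm with a two-finger parallel gripper is mounted at the origin on the work surface. World frame = base frame: x ahead of the robot, y to its left, z up, the work surface at z = 0. Lengths are in m, angles in rad, forces in N, time in s.
With the tool pointing down it reaches from about 0.35 to 0.9 m from the base axis. Payload 8.1 kg.
Tool frame: the origin (TCP) lies on the centre line of the jaws, within the pads' length; the fingertips stand 14 mm ahead of it and the grasp point (between the pads) lies 5 mm behind it; z points along the fingers, y is the line along which they close (so a half turn about z gives the same grasp; the last joint's range is limited). The gripper opens to 92 mm and grips with 3 to 60 N. Pads are 19 mm wide; open, the fingers measure 130 mm over their backs; the gripper's body (75 mm by 190 mm) begins 47 mm behind the grasp point.
Start: joints at [-1.292, 0.434, 0.025, 1.573, -0.012, 1.134, -0.075], TCP at [0.233, 0.58, 0.203] pointing down, gripper open.
Joint ranges: [-2.62, 2.62], [-0.44, 2.09], [-1.27, 1.32], [0.08, 2.57], [-1.32, 4.46], [0.12, 2], [-2.74, 2.74]. Speed limits (rad/s): [2.22, 2.22, 3.01, 3.01, 3.14, 3.14, 3.14].

INTERFACE

Orientations are given as a rotation vector (axis times angle).
In Python, from bench import manip gives the robot as it stands. The module is installed in compiled form; this text tells all that it offers.
- The arm moves only by the tool apply_moves, never from a script. Its argument "deltas" is a list of rows, each an object of numbers: "x", "y", "z": the shift along the tool's x, y, z as a fraction of full scale; "rx", "ry", "rz": the turn, a rotation vector about the tool's x, y, z as a fraction of full scale. In form: [{"x": .., "y": .., "z": .., "rx": .., "ry": .., "rz": ..}, ...]. A call has 1 to 10 rows; each row is the pose to reach, as a shift and turn from the pose commanded when the call began, along the tool's axes at that moment; what a row does not reach only later rows make up. Full scale, the value 1, is 0.4 m for a shift and 45 degrees for a turn. A row lasts 1/12 s, in which the tool goes at most 41.7 mm and 7.16 degrees, less where a joint would pass 70% of its speed; a pose out of reach is approached as far as the arm can. A call with a number of a shift or a turn outside -1 to 1 is refused whole. A call with a gripper value outside its range is refused whole. "grip" is the opening, from -1 (shut) to 1 (fully open), set as the call begins (left out, the last holds). The fingers move at their own pace and stop on an object; the grip force is fixed at half the most. Time passes only in rows, so rows that repeat a pose let the fingers close. It gives the time, the measured TCP pose, the force, the opening and the grip force at its end, in the units of the state.
- manip.observe(): the state, without advancing time (a new reading comes with each control period).
- manip.read_camera(name): name is "scene" or "side" or "wrist"; returns the picture (480x640x3 uint8, red, green, blue); there is no depth.
- manip.camera_model(name): a dict with "fx", "fy", "cx", "cy" (pixels), "pose" (4x4, takes a point from camera to world coordinates). Camera axes: x right, y up, looking along -z (the intrinsics and any distortion apply to the point x, -y, -z); pixel columns grow to the right and rows downward; lengths in m; the calibration is good to about 2 mm. A picture is of the moment at which its call begins: read the wrist's pose just before it. camera_model takes no time and is no camera call; for the wrist camera it gives the pose at the moment of the call.
- manip.job_done(): hands the job in; it is judged then, once.
The state is a dict: "time": time; "joint_positions": joint angles; "dq": joint speeds; "joint_torque": joint torques, N m; "tool_pos": TCP position; "tool_rot": TCP orientation; "ft_force": force on the tool from outside, world axes, zero at the start; "torque": the same for the moment, N m; "width": opening from 0.0 (shut) to 1.0 (fully open); "finger_force": force on a finger pad.
Only numpy, scipy, OpenCV 4.12 (cv2) and the standard library are available. Lean on these libraries where they do the work, as an engineer would, in place of code of your own. Each camera call takes 0.05 s, during which the arm holds its last target. There are 200 camera calls.

## Working session

There is one attempt and no reset: what is moved stays moved. The work goes in short steps, Python scripts to look and compute and a tool call to move; the robot and the scene stay as the last step left them, time stands still between calls to the robot, and variables do not carry over. Pictures are saved under pics/ and viewed, at most 10 in all, crops included, and the job is handed in when it is done.

Besides the shell and the picture viewer there is one more tool, called by a JSON object that holds its "fn" and its "kwargs", one argument or row to a line. apply_moves: Moves the arm, as the interface text tells. Shift numbers are shares of 0.4 m and turn numbers shares of 45 degrees, none past 1 either way. Its arguments: {"type":"object","properties":{"deltas":{"type":"array"},"grip":{"type":"number"}},"required":["deltas"]}

```bash
mkdir -p pics
python3 - <<'E'
from bench import manip
import cv2
for n in("scene","side"):
    im=manip.read_camera(n); cv2.imwrite(f"pics/{n}0.png",im[:,:,::-1]); m=manip.camera_model(n); print(n,m)
s=manip.observe(); print(s)
E
```

```text
scene {'fx': 485.5796940228326, 'fy': 485.5796940228326, 'cx': 315.7568506974633, 'cy': 244.04985911895642, 'pose': array([[-0.98763718,  0.14881516, -0.04926313,  0.51850814],
       [-0.15671694, -0.94447773,  0.28879338,  0.37567763],
       [-0.0035511 ,  0.29294345,  0.95612318,  1.28823765],
       [ 0.        ,  0.        ,  0.        ,  1.        ]])}
side {'fx': 621.7737475826743, 'fy': 621.7737475826743, 'cx': 327.5729821037835, 'cy': 247.3709084624823, 'pose': array([[ 0.21961258,  0.63731763, -0.73864508, -0.34594122],
       [-0.97538255,  0.15894124, -0.15286127, -0.18293218],
       [ 0.01997999,  0.75403177,  0.65653399,  0.98300798],
       [ 0.        ,  0.        ,  0.        ,  1.        ]])}
{'time': 0.1, 'joint_positions': array([-1.29161513,  0.43515869,  0.02497039,  1.57401425, -0.01160706,
        1.13396731, -0.07508869]), 'dq': array([-0.00035351, -0.00016458,  0.00010624, -0.0027988 , -0.0003619 ,
       -0.00076293,  0.00048206]), 'joint_torque': array([ 3.40303959e-03, -6.69119167e+01,  9.88566019e-01, -3.15144217e+01,
       -6.04168489e-02,  3.74543597e-02,  6.99120847e-05]), 'tool_pos': array([0.23272516, 0.57953089, 0.20221692]), 'tool_rot': array([-5.96126884e-01, -3.08436531e+00,  2.19090281e-03]), 'ft_force': array([ 0.10631822, -0.34138877, -0.10987638]), 'torque': array([ 0.04202141, -0.01135727,  0.0381211 ]), 'finger_force': 0.0, 'width': 0.9997120612258401}
```

View pics/scene0.png

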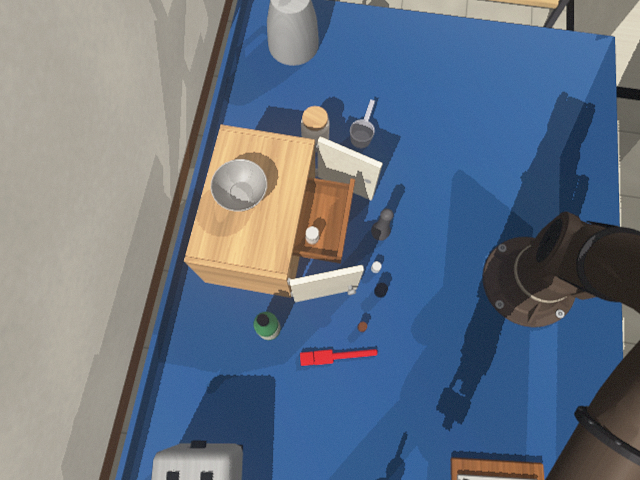

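View pics/side0.png

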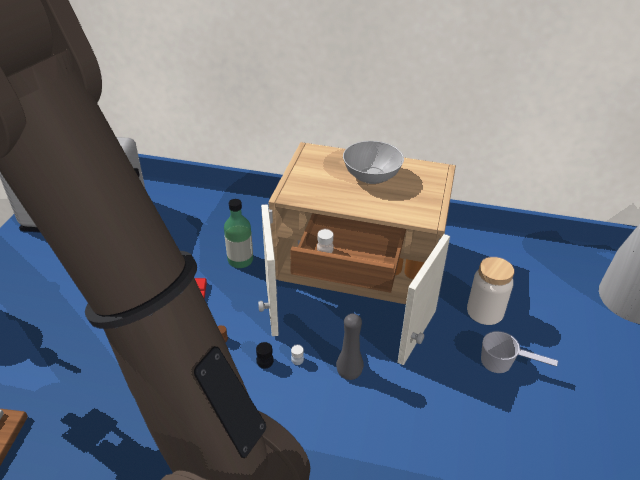

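The scene shows the cupboard facing the robot. The left door is at the bottom (hinge about 291,290, edge about 362,270) and the right door at the top (318,140 to 380,190), with the tray between them. 

Mini jar candidates:
- white in tray (312,235)
- small white on the counter (376,267)
- black (381,290)
- brown (362,326)

I choose the white one in the tray. The pestle stands in front at about (384,225). The next crops are to check this choice and measure.

Run:
```python
import cv2
a=cv2.imread("pics/scene0.png")[110:320,180:420]; cv2.imwrite("pics/c1.png",cv2.resize(a,None,fx=2.8,fy=2.8,interpolation=2)) 
a=cv2.imread("pics/side0.png")[130:390,220:480]; cv2.imwrite("pics/c2.png",cv2.resize(a,None,fx=2.3,fy=2.3,interpolation=2))
```

```text
(no output)
```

View pics/c1.png

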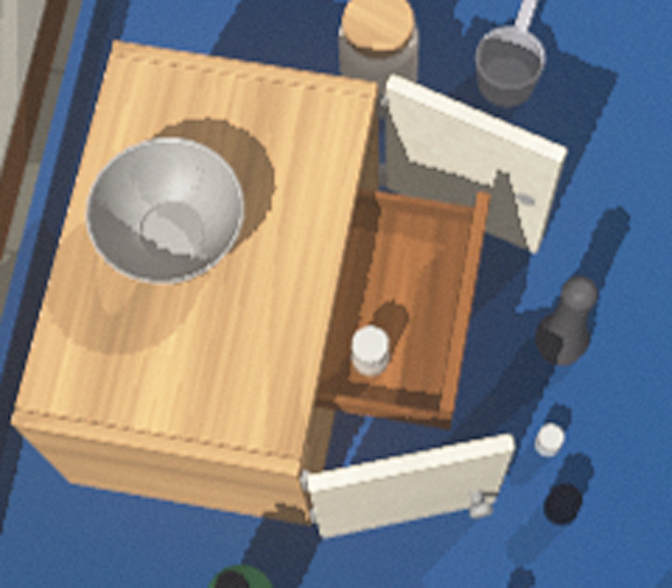

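View pics/c2.png

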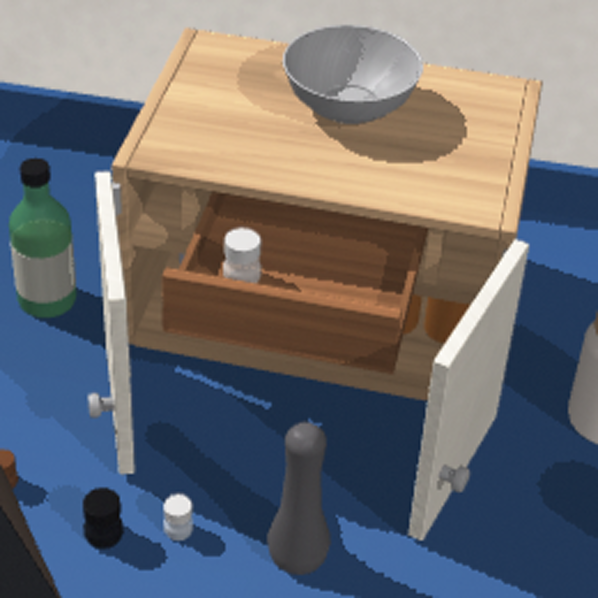

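The crops confirm the jar: it is the larger white-capped one, in the tray at crop-1 (370,348). Next I fit a model to the pixels I read from both views.

```bash
cat > fit.py <<'E'
import numpy as np
from scipy.optimize import least_squares
from bench import manip
M={n:manip.camera_model(n) for n in("scene","side")}
def proj(n,P):
    m=M[n]; c=np.linalg.inv(m["pose"])@np.append(P,1)
    return np.array([m["cx"]+m["fx"]*c[0]/-c[2], m["cy"]-m["fy"]*c[1]/-c[2]])
def ray(n,uv,z):
    m=M[n]; d=m["pose"][:3,:3]@np.array([(uv[0]-m["cx"])/m["fx"],-(uv[1]-m["cy"])/m["fy"],-1]); o=m["pose"][:3,3]
    return o+d*(z-o[2])/d[2]
def c1(u,v): return (180+u/2.8,110+v/2.8)
def c2(u,v): return (220+u/2.3,130+v/2.3)
def W(q,p):
    x,y,a=q[:3]; c,s=np.cos(a),np.sin(a); return np.array([x+c*p[0]-s*p[1],y+s*p[0]+c*p[1],p[2]])
def door(q,side,s,off,z):  # side +1 left
    th=q[4] if side>0 else q[5]
    d=np.array([-np.sin(th),-side*np.cos(th)]); n=np.array([np.cos(th),-side*np.sin(th)])
    p=np.array([-.004,.176*side])+s*d-off*n; return W(q,[*p,z])
E
cat > f1.py <<'E'
from fit import *
obs=[("scene",c1(114,42),lambda q:W(q,[.24,-.18,.22])),("scene",c1(378,85),lambda q:W(q,[0,-.18,.22])),("scene",c1(301,472),lambda q:W(q,[0,.18,.22])),("scene",c1(12,423),lambda q:W(q,[.24,.18,.22])),
("side",c2(118,168),lambda q:W(q,[0,.18,.22])),("side",c2(517,237),lambda q:W(q,[0,-.18,.22])),("side",c2(541,80),lambda q:W(q,[.24,-.18,.22])),("side",c2(190,30),lambda q:W(q,[.24,.18,.22])),
("scene",c1(489,195),lambda q:W(q,[-q[3],-.1,.204])),("side",c2(165,272),lambda q:W(q,[-q[3],.1,.204])),("side",c2(402,318),lambda q:W(q,[-q[3],-.1,.204])),("side",c2(397,370),lambda q:W(q,[-q[3],-.1,.14])),("side",c2(163,330),lambda q:W(q,[-q[3],.1,.14])),
("scene",c1(512,435),lambda q:door(q,1,.171,.003,.218)),("scene",c1(515,447),lambda q:door(q,1,.171,.017,.218)),
("side",c2(108,299),lambda q:door(q,1,.171,.017,.218)),("side",c2(122,470),lambda q:door(q,1,.171,.017,.006)),
("scene",c1(567,150),lambda q:door(q,-1,.171,.017,.218)),("scene",c1(560,160),lambda q:door(q,-1,.171,.003,.218)),("scene",c1(538,251),lambda q:door(q,-1,.171,.003,.006)),
("side",c2(431,364),lambda q:door(q,-1,.171,.003,.218)),("side",c2(447,368),lambda q:door(q,-1,.171,.017,.218)),("side",c2(411,533),lambda q:door(q,-1,.171,.003,.006))]
f=lambda q:np.concatenate([proj(n,g(q))-uv for n,uv,g in obs])
r=least_squares(f,[.6,.1,0,.11,1.4,1.4],loss="soft_l1"); q=r.x
np.save("q.npy",q); print(np.round(q,4)); print(np.round(f(q).reshape(-1,2),1).tolist())
for n,s in(("L",1),("R",-1)):print(n,"hinge",door(q,s,0,0,.214).round(3),"edge",door(q,s,.171,.017,.214).round(3))
print("tray",W(q,[-q[3],0,.172]).round(3))
print("jar cap",ray("scene",c1(370,336),.19).round(3),ray("side",c2(243,236),.19).round(3))
for nm,uv,z in(("pestle top",c2(305,428),.15),("pestle foot",c2(298,560),.0),("white",c2(178,500),.03),("black",c2(102,495),.03)):print(nm,ray("side",uv,z).round(3))
print("pestle top scene",ray("scene",c1(578,292),.15).round(3),"cup",ray("scene",c1(511,58),.05).round(3),"can",ray("scene",c1(378,22),.13).round(3),"bowl",ray("scene",c1(165,210),.27).round(3),"bottle",ray("scene",(265,320),.17).round(3))
E
python3 f1.py
```

```text
[ 0.6202 -0.0361 -0.021   0.1117  1.1849  1.2905]
[[0.2, -1.7], [0.7, -2.0], [-0.2, 0.2], [-0.3, -0.5], [-3.1, -2.2], [0.5, -2.5], [1.0, -0.5], [-2.3, -2.0], [0.3, -2.0], [-1.2, 0.1], [-0.2, -1.2], [-1.1, 0.7], [0.3, -0.7], [0.6, -1.7], [1.0, -0.1], [0.2, -0.1], [-1.4, 2.1], [0.7, -1.0], [0.9, 0.1], [-0.6, 0.8], [0.4, -2.4], [0.7, -1.2], [-2.1, 0.5]]
L hinge [0.62  0.14  0.214] edge [0.454 0.095 0.214]
R hinge [ 0.613 -0.212  0.214] edge [ 0.444 -0.178  0.214]
tray [ 0.509 -0.034  0.172]
jar cap [0.589 0.011 0.19 ] [0.589 0.015 0.19 ]
pestle top [ 0.417 -0.075  0.15 ]
pestle foot [ 0.404 -0.078  0.   ]
white [0.419 0.031 0.03 ]
black [0.409 0.095 0.03 ]
pestle top scene [ 0.415 -0.072  0.15 ] cup [ 0.503 -0.355  0.05 ] can [ 0.636 -0.327  0.13 ] bowl [ 0.766 -0.044  0.27 ] bottle [0.663 0.236 0.17 ]
```

{"fn": "apply_moves", "kwargs": {
  "deltas": [
    {"z":-0.25},
    {"z":-0.25,"x":-0.1,"y":-0.1,"rz":-0.15},
    {"x":-0.567,"y":-0.608,"z":-0.25,"rz":-0.458},
    {"x":-0.567,"y":-0.608,"z":-0.25,"rz":-0.458},
    {"x":-0.567,"y":-0.608,"z":-0.25,"rz":-0.458},
    {"x":-0.567,"y":-0.608,"z":-0.25,"rz":-0.458},
    {"x":-0.567,"y":-0.608,"z":-0.25,"rz":-0.458},
    {"x":-0.567,"y":-0.608,"z":-0.25,"rz":-0.458},
    {"x":-0.567,"y":-0.608,"z":-0.25,"rz":-0.458},
    {"x":-0.567,"y":-0.608,"z":-0.25,"rz":-0.458}
  ],
  "grip": -1
}}

```text
invalid input
```

```bash
cat > st.py <<'E'
from fit import *
import sys
from scipy.spatial.transform import Rotation as Ro
q=np.load("q.npy"); s=manip.observe(); R=Ro.from_rotvec(s["tool_rot"]).as_matrix(); p=s["tool_pos"]
c,sn=np.cos(q[2]),np.sin(q[2]); d=p[:2]-q[:2]
print("t",round(s["time"],2),"pos",p.round(4),"cup frame",(c*d[0]+sn*d[1]).round(4),(-sn*d[0]+c*d[1]).round(4),"F",s["ft_force"].round(2),"w",round(s["width"],3))
print("tool x",R[:,0].round(3),"y",R[:,1].round(3),"z",R[:,2].round(3))
# args: target TCP points in cupboard frame x,y,z -> fractions
for a in sys.argv[1:]:
    t=W(q,[float(v) for v in a.split(",")]); print(a,(R.T@(t-p)/.4).round(3))
E
python3 st.py -0.145,0,.3 -0.145,0,.188
```

```text
t 0.1 pos [0.2327 0.5795 0.2022] cup frame -0.4004 0.6074 F [ 0.11 -0.34 -0.11] w 1.0
tool x [-0.928  0.373 -0.   ] y [ 0.373  0.928 -0.001] z [-0.    -0.001 -1.   ]
-0.145,0,.3 [-1.133 -1.196 -0.243]
-0.145,0,.188 [-1.133 -1.195  0.037]
```

The call was refused, and I suspect each row needs all six numbers.

{"fn": "apply_moves", "kwargs": {
  "deltas": [
    {"x":0,"y":0,"z":-0.25,"rx":0,"ry":0,"rz":0},
    {"x":-0.1,"y":-0.1,"z":-0.25,"rx":0,"ry":0,"rz":-0.15},
    {"x":-0.567,"y":-0.6,"z":-0.25,"rx":0,"ry":0,"rz":-0.458},
    {"x":-0.567,"y":-0.6,"z":-0.25,"rx":0,"ry":0,"rz":-0.458},
    {"x":-0.567,"y":-0.6,"z":-0.25,"rx":0,"ry":0,"rz":-0.458},
    {"x":-0.567,"y":-0.6,"z":-0.25,"rx":0,"ry":0,"rz":-0.458},
    {"x":-0.567,"y":-0.6,"z":-0.25,"rx":0,"ry":0,"rz":-0.458},
    {"x":-0.567,"y":-0.6,"z":-0.25,"rx":0,"ry":0,"rz":-0.458},
    {"x":-0.567,"y":-0.6,"z":-0.25,"rx":0,"ry":0,"rz":-0.458},
    {"x":-0.567,"y":-0.6,"z":-0.25,"rx":0,"ry":0,"rz":-0.458}
  ],
  "grip": -1
}}

```text
time: 0.93
tool_pos: [0.3564, 0.2664, 0.3035]
tool_rot: [0.046, 3.14, -0.002]
ft_force: [0.7, -0.1, 0.0]
width: 0.32
finger_force: 0.0
```

```bash
python3 st.py -0.145,0,.3 -0.145,0,.188
```

```text
t 0.93 pos [0.3564 0.2664 0.3035] cup frame -0.2701 0.2969 F [ 0.66 -0.12  0.04] w 0.32
tool x [-1.     0.029 -0.001] y [ 0.029  1.    -0.001] z [ 0.001 -0.001 -1.   ]
-0.145,0,.3 [-0.319 -0.74   0.01 ]
-0.145,0,.188 [-0.319 -0.739  0.29 ]
```

{"fn": "apply_moves", "kwargs": {
  "deltas": [
    {"x":-0.32,"y":-0.74,"z":0.01,"rx":0,"ry":0,"rz":-0.01},
    {"x":-0.32,"y":-0.74,"z":0.01,"rx":0,"ry":0,"rz":-0.01},
    {"x":-0.32,"y":-0.74,"z":0.01,"rx":0,"ry":0,"rz":-0.01},
    {"x":-0.32,"y":-0.74,"z":0.01,"rx":0,"ry":0,"rz":-0.01},
    {"x":-0.32,"y":-0.74,"z":0.01,"rx":0,"ry":0,"rz":-0.01},
    {"x":-0.32,"y":-0.74,"z":0.01,"rx":0,"ry":0,"rz":-0.01},
    {"x":-0.32,"y":-0.74,"z":0.01,"rx":0,"ry":0,"rz":-0.01},
    {"x":-0.32,"y":-0.74,"z":0.01,"rx":0,"ry":0,"rz":-0.01},
    {"x":-0.32,"y":-0.74,"z":0.01,"rx":0,"ry":0,"rz":-0.01},
    {"x":-0.32,"y":-0.74,"z":0.01,"rx":0,"ry":0,"rz":-0.01}
  ]
}}

```text
time: 1.77
tool_pos: [0.4754, -0.0278, 0.2986]
tool_rot: [-0.029, -3.141, 0.001]
ft_force: [0.3, 0.2, 0.6]
width: 0.007
finger_force: 0.0
```

```bash
python3 st.py -0.145,0,.188
```

```text
t 1.77 pos [ 0.4754 -0.0278  0.2986] cup frame -0.145 0.0053 F [0.32 0.2  0.61] w 0.007
tool x [-1.     0.019  0.001] y [ 0.019  1.    -0.001] z [-0.001 -0.001 -1.   ]
-0.145,0,.188 [-0.    -0.013  0.276]
```

{"fn": "apply_moves", "kwargs": {
  "deltas": [
    {"x":0,"y":-0.013,"z":0.09,"rx":0,"ry":0,"rz":0},
    {"x":0,"y":-0.013,"z":0.18,"rx":0,"ry":0,"rz":0},
    {"x":0,"y":-0.013,"z":0.24,"rx":0,"ry":0,"rz":0},
    {"x":0,"y":-0.013,"z":0.276,"rx":0,"ry":0,"rz":0},
    {"x":0,"y":-0.013,"z":0.276,"rx":0,"ry":0,"rz":0},
    {"x":-0.01,"y":-0.013,"z":0.276,"rx":0,"ry":0,"rz":0},
    {"x":-0.02,"y":-0.013,"z":0.276,"rx":0,"ry":0,"rz":0},
    {"x":-0.03,"y":-0.013,"z":0.276,"rx":0,"ry":0,"rz":0},
    {"x":-0.04,"y":-0.013,"z":0.276,"rx":0,"ry":0,"rz":0},
    {"x":-0.05,"y":-0.013,"z":0.276,"rx":0,"ry":0,"rz":0}
  ]
}}

```text
time: 2.6
tool_pos: [0.4963, -0.0313, 0.1893]
tool_rot: [0.022, 3.14, 0.0]
ft_force: [-0.6, -0.0, 0.4]
width: 0.009
finger_force: 0.0
```

```bash
python3 st.py
python3 - <<'E'
from bench import manip
import cv2
im=manip.read_camera("side")[130:390,220:480,::-1]; cv2.imwrite("pics/c3.png",cv2.resize(im,None,fx=2.3,fy=2.3,interpolation=2))
E
```

```text
t 2.6 pos [ 0.4963 -0.0313  0.1893] cup frame -0.124 0.0022 F [-0.58 -0.02  0.43] w 0.009
tool x [-1.     0.014 -0.002] y [0.014 1.    0.   ] z [ 0.002  0.    -1.   ]
```

View pics/c3.png

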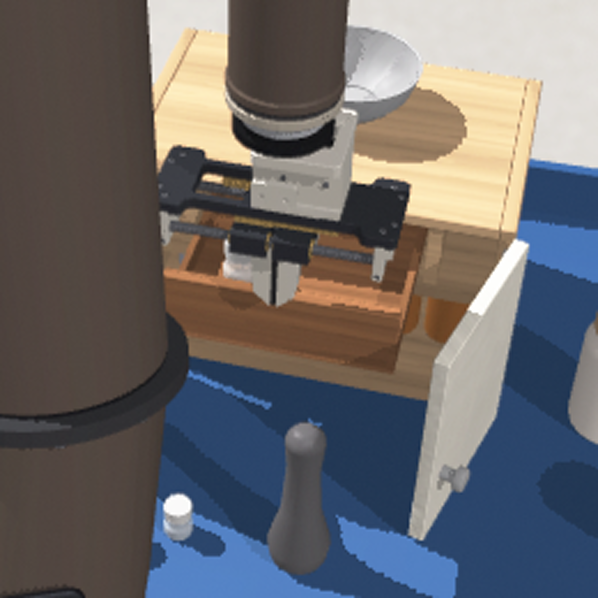

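The fingertips (crop 278,300) are in front of the board's outer face with the body clear of the doors, so I push the tray in slowly.

{"fn": "apply_moves", "kwargs": {
  "deltas": [
    {"x":-0.01,"y":0,"z":0,"rx":0,"ry":0,"rz":0},
    {"x":-0.02,"y":0,"z":0,"rx":0,"ry":0,"rz":0},
    {"x":-0.03,"y":0,"z":0,"rx":0,"ry":0,"rz":0},
    {"x":-0.04,"y":0,"z":0,"rx":0,"ry":0,"rz":0},
    {"x":-0.05,"y":0,"z":0,"rx":0,"ry":0,"rz":0},
    {"x":-0.06,"y":0,"z":0,"rx":0,"ry":0,"rz":0},
    {"x":-0.07,"y":0,"z":0,"rx":0,"ry":0,"rz":0},
    {"x":-0.08,"y":0,"z":0,"rx":0,"ry":0,"rz":0},
    {"x":-0.09,"y":0,"z":0,"rx":0,"ry":0,"rz":0},
    {"x":-0.1,"y":0,"z":0,"rx":0,"ry":0,"rz":0}
  ]
}}

```text
time: 3.48
tool_pos: [0.5356, -0.0321, 0.1885]
tool_rot: [-0.022, -3.141, -0.0]
ft_force: [0.5, -0.0, -0.1]
width: 0.008
finger_force: 0.0
```

{"fn": "apply_moves", "kwargs": {
  "deltas": [
    {"x":-0.01,"y":0,"z":0,"rx":0,"ry":0,"rz":0},
    {"x":-0.02,"y":0,"z":0,"rx":0,"ry":0,"rz":0},
    {"x":-0.03,"y":0,"z":0,"rx":0,"ry":0,"rz":0},
    {"x":-0.04,"y":0,"z":0,"rx":0,"ry":0,"rz":0},
    {"x":-0.05,"y":0,"z":0,"rx":0,"ry":0,"rz":0},
    {"x":-0.06,"y":0,"z":0,"rx":0,"ry":0,"rz":0},
    {"x":-0.07,"y":0,"z":0,"rx":0,"ry":0,"rz":0},
    {"x":-0.08,"y":0,"z":0,"rx":0,"ry":0,"rz":0},
    {"x":-0.09,"y":0,"z":0,"rx":0,"ry":0,"rz":0},
    {"x":-0.1,"y":0,"z":0,"rx":0,"ry":0,"rz":0}
  ]
}}

```text
time: 4.32
tool_pos: [0.5757, -0.0326, 0.1885]
tool_rot: [0.022, 3.141, 0.0]
ft_force: [-0.4, -0.2, 1.2]
width: 0.007
finger_force: 0.0
```

```bash
python3 st.py
```

```text
t 4.32 pos [ 0.5757 -0.0326  0.1885] cup frame -0.0446 0.0026 F [-0.4  -0.17  1.2 ] w 0.007
tool x [-1.     0.014 -0.   ] y [0.014 1.    0.   ] z [ 0.  0. -1.]
```

{"fn": "apply_moves", "kwargs": {
  "deltas": [
    {"x":-0.008,"y":0,"z":0,"rx":0,"ry":0,"rz":0},
    {"x":-0.016,"y":0,"z":0,"rx":0,"ry":0,"rz":0},
    {"x":-0.024,"y":0,"z":0,"rx":0,"ry":0,"rz":0},
    {"x":-0.032,"y":0,"z":0,"rx":0,"ry":0,"rz":0},
    {"x":-0.04,"y":0,"z":0,"rx":0,"ry":0,"rz":0},
    {"x":-0.048,"y":0,"z":0,"rx":0,"ry":0,"rz":0},
    {"x":-0.056,"y":0,"z":0,"rx":0,"ry":0,"rz":0},
    {"x":-0.061,"y":0,"z":0,"rx":0,"ry":0,"rz":0},
    {"x":-0.066,"y":0,"z":0,"rx":0,"ry":0,"rz":0},
    {"x":-0.07,"y":0,"z":0,"rx":0,"ry":0,"rz":0}
  ]
}}

```text
time: 5.15
tool_pos: [0.6034, -0.033, 0.1885]
tool_rot: [-0.022, -3.141, -0.0]
ft_force: [-0.0, -0.5, 0.0]
width: 0.006
finger_force: 0.0
```

```bash
python3 st.py
python3 - <<'E'
from bench import manip
import cv2
im=manip.read_camera("scene")[110:320,180:420,::-1]; cv2.imwrite("pics/c4.png",cv2.resize(im,None,fx=2.8,fy=2.8,interpolation=2))
E
```

```text
t 5.15 pos [ 0.6034 -0.033   0.1885] cup frame -0.0169 0.0028 F [-0.04 -0.52  0.01] w 0.006
tool x [-1.     0.014  0.   ] y [0.014 1.    0.   ] z [-0.  0. -1.]
```

View pics/c4.png

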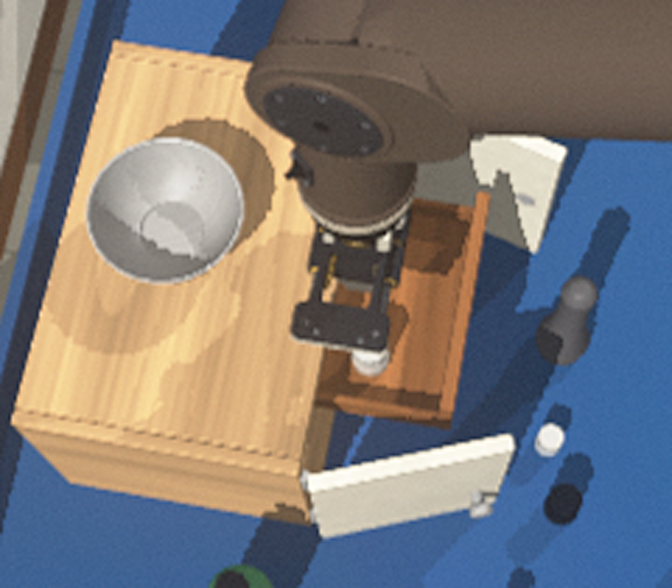

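The tray has not moved (its front corner is still at crop 489,195), so the fingers are not in front of the board. I check the projection of the fingertips against the pictures.

Run:
```python
from fit import *
for P in([.4963,-.0313,.1753],[.4963,-.0313,.195]):
    u=proj("side",P); print("c3 pred",((u-[220,130])*2.3).round(0))
for P in([.6034,-.033,.1745],[.6034,-.033,.2405],[.6034,-.033+.095,.24],[.6034,-.033+.095,.26]):
    u=proj("scene",P); print("c4 pred",((u-[180,110])*2.8).round(0))
import cv2
im=manip.read_camera("side")[130:330,220:420,::-1]; cv2.imwrite("pics/c5.png",cv2.resize(im,None,fx=3,fy=3,interpolation=2))
print(((proj("side",[.6034,-.033,.1745])-[220,130])*3).round(0))
```

```text
c3 pred [273. 329.]
c3 pred [274. 311.]
c4 pred [362. 292.]
c4 pred [361. 264.]
c4 pred [342. 373.]
c4 pred [341. 366.]
[391. 324.]
```

View pics/c5.png

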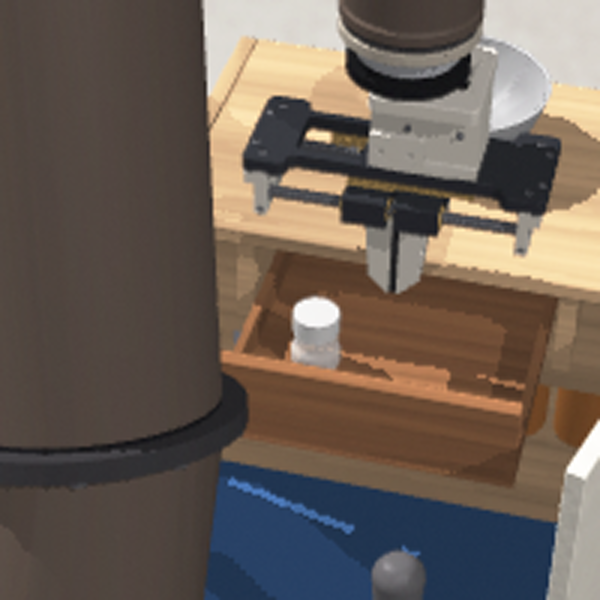

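The fingertips appear about 11 px higher in the side view than the stated TCP predicts, so they probably passed just over the board. I triangulate the gripper's plate corners, which are visible in both views of this pose, to see which way the offset lies.

```bash
python3 - <<'E'
from fit import *
c5=lambda u,v:(220+u/3,130+v/3)
for a,b in((c1(297,308),c5(272,98)),(c1(388,310),c5(245,165)),(c1(387,347),c5(245,172)),(c1(318,235),c5(521,140))):
    f=lambda P:np.concatenate([proj("scene",P)-a,proj("side",P)-b])
    r=least_squares(f,[.6,0,.25]); print(r.x.round(4),r.fun.round(1))
# wrist camera relative to tool, and wrist picture of cupboard corners
m=manip.camera_model("wrist"); print(m["pose"].round(4).tolist(),m["fx"],m["cx"],m["cy"])
import cv2
cv2.imwrite("pics/w1.png",manip.read_camera("wrist")[:,:,::-1])
E
python3 st.py
```

```text
[0.6342 0.0505 0.3246] [ 1.2  4.1  3.6 -1.5]
[0.5638 0.0464 0.3231] [ 2.1  6.7  5.7 -2.3]
[0.567  0.0575 0.3087] [ 0.1  0.3  0.3 -0.1]
[ 0.6551 -0.0768  0.2807] [ -4.5 -17.2 -13.8   6.7]
[[0.0133, -0.9596, -0.2811, 0.5267], [0.9999, 0.0127, 0.0039, -0.0315], [-0.0002, -0.2811, 0.9597, 0.37], [0.0, 0.0, 0.0, 1.0]] 430.84884130498585 317.3664035535406 233.62395216920146
t 5.3 pos [ 0.6032 -0.0331  0.1885] cup frame -0.0171 0.0027 F [ 0.99 -0.02 -0.09] w 0.003
tool x [-1.     0.014  0.   ] y [ 0.014  1.    -0.   ] z [-0. -0. -1.]
```

View pics/w1.png

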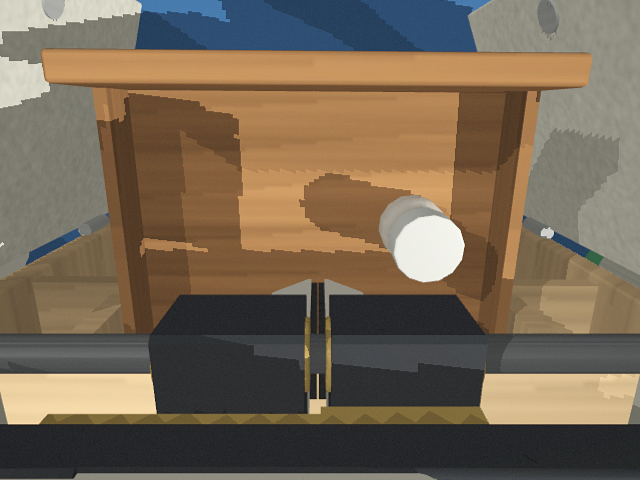

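The wrist view shows the fingers over the tray, behind the board. The plate's x and y fit, and the wrist camera depth of the board (0.157 m) is right, so the real fingertips sit about 28 mm higher than stated. I retract upward and back, then go 28 mm lower in front of the board.

{"fn": "apply_moves", "kwargs": {
  "deltas": [
    {"x":0,"y":0,"z":-0.06,"rx":0,"ry":0,"rz":0},
    {"x":0.05,"y":0,"z":-0.08,"rx":0,"ry":0,"rz":0},
    {"x":0.14,"y":0,"z":-0.08,"rx":0,"ry":0,"rz":-0.009},
    {"x":0.23,"y":0,"z":-0.08,"rx":0,"ry":0,"rz":-0.009},
    {"x":0.32,"y":0,"z":-0.08,"rx":0,"ry":0,"rz":-0.009},
    {"x":0.33,"y":-0.006,"z":-0.08,"rx":0,"ry":0,"rz":-0.009},
    {"x":0.33,"y":-0.006,"z":-0.04,"rx":0,"ry":0,"rz":-0.009},
    {"x":0.33,"y":-0.006,"z":0.02,"rx":0,"ry":0,"rz":-0.009},
    {"x":0.33,"y":-0.006,"z":0.07,"rx":0,"ry":0,"rz":-0.009},
    {"x":0.33,"y":-0.006,"z":0.07,"rx":0,"ry":0,"rz":-0.009}
  ]
}}

```text
time: 6.13
tool_pos: [0.4689, -0.0334, 0.1578]
tool_rot: [-0.011, -3.137, 0.001]
ft_force: [-1.3, -0.3, -0.7]
width: 0.002
finger_force: 0.0
```

```bash
python3 st.py
python3 - <<'E'
from fit import *
import cv2
a=manip.read_camera("side")[130:330,220:420,::-1]; b=manip.read_camera("wrist")[:,:,::-1]
a=cv2.resize(a,(400,400),interpolation=2); b=cv2.resize(b[:,120:520],(400,480))
o=np.zeros((480,800,3),np.uint8); o[:400,:400]=a; o[:,400:]=b; cv2.imwrite("pics/m1.png",o)
p=manip.observe()["tool_pos"]; print([((proj("side",p+[0,0,d])-[220,130])*2).round(0) for d in(-.014,.014)])
E
```

```text
t 6.13 pos [ 0.4689 -0.0334  0.1578] cup frame -0.1513 -0.0005 F [-1.32 -0.25 -0.73] w 0.002
tool x [-1.     0.007  0.005] y [ 0.007  1.    -0.   ] z [-0.005 -0.    -1.   ]
[array([233., 326.]), array([234., 305.])]
```

View pics/m1.png

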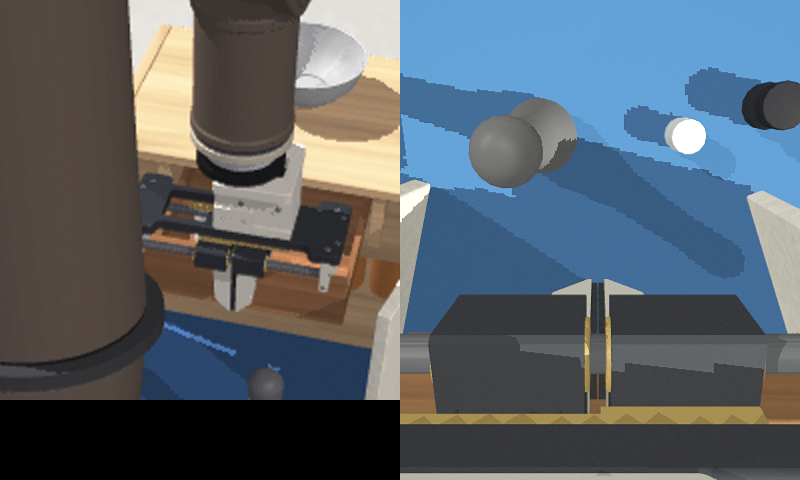

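The tips now match the corrected model (237,308) and stand in front of the board. Pushing again.

{"fn": "apply_moves", "kwargs": {
  "deltas": [
    {"x":-0.02,"y":0,"z":-0.005,"rx":0,"ry":0,"rz":0.018},
    {"x":-0.035,"y":0,"z":-0.005,"rx":0,"ry":0,"rz":0.018},
    {"x":-0.047,"y":0,"z":-0.005,"rx":0,"ry":0,"rz":0.018},
    {"x":-0.057,"y":0,"z":-0.005,"rx":0,"ry":0,"rz":0.018},
    {"x":-0.067,"y":0,"z":-0.005,"rx":0,"ry":0,"rz":0.018},
    {"x":-0.077,"y":0,"z":-0.005,"rx":0,"ry":0,"rz":0.018},
    {"x":-0.087,"y":0,"z":-0.005,"rx":0,"ry":0,"rz":0.018},
    {"x":-0.097,"y":0,"z":-0.005,"rx":0,"ry":0,"rz":0.018},
    {"x":-0.107,"y":0,"z":-0.005,"rx":0,"ry":0,"rz":0.018},
    {"x":-0.117,"y":0,"z":-0.005,"rx":0,"ry":0,"rz":0.018}
  ]
}}

```text
time: 7.07
tool_pos: [0.5183, -0.0341, 0.1625]
tool_rot: [-0.034, -3.141, 0.0]
ft_force: [-1.4, -1.2, 0.1]
width: 0.001
finger_force: 0.7
```

{"fn": "apply_moves", "kwargs": {
  "deltas": [
    {"x":-0.01,"y":0,"z":0,"rx":0,"ry":0,"rz":0},
    {"x":-0.02,"y":0,"z":0,"rx":0,"ry":0,"rz":0},
    {"x":-0.03,"y":0,"z":0,"rx":0,"ry":0,"rz":0},
    {"x":-0.04,"y":0,"z":0,"rx":0,"ry":0,"rz":0},
    {"x":-0.05,"y":0,"z":0,"rx":0,"ry":0,"rz":0},
    {"x":-0.06,"y":0,"z":0,"rx":0,"ry":0,"rz":0},
    {"x":-0.07,"y":0,"z":0,"rx":0,"ry":0,"rz":0},
    {"x":-0.08,"y":0,"z":0,"rx":0,"ry":0,"rz":0},
    {"x":-0.09,"y":0,"z":0,"rx":0,"ry":0,"rz":0},
    {"x":-0.1,"y":0,"z":0,"rx":0,"ry":0,"rz":0}
  ]
}}

```text
time: 7.9
tool_pos: [0.5584, -0.0347, 0.1625]
tool_rot: [-0.034, -3.141, -0.0]
ft_force: [-0.7, -0.6, -0.1]
width: 0.001
finger_force: 0.7
```

```bash
python3 st.py
```

```text
t 7.9 pos [ 0.5584 -0.0347  0.1625] cup frame -0.0619 0.0001 F [-0.68 -0.6  -0.1 ] w 0.001
tool x [-1.     0.021  0.   ] y [0.021 1.    0.   ] z [-0.  0. -1.]
```

{"fn": "apply_moves", "kwargs": {
  "deltas": [
    {"x":-0.01,"y":0,"z":0,"rx":0,"ry":0,"rz":0},
    {"x":-0.02,"y":0,"z":0,"rx":0,"ry":0,"rz":0},
    {"x":-0.03,"y":0,"z":0,"rx":0,"ry":0,"rz":0},
    {"x":-0.04,"y":0,"z":0,"rx":0,"ry":0,"rz":0},
    {"x":-0.05,"y":0,"z":0,"rx":0,"ry":0,"rz":0},
    {"x":-0.06,"y":0,"z":0,"rx":0,"ry":0,"rz":0},
    {"x":-0.07,"y":0,"z":0,"rx":0,"ry":0,"rz":0},
    {"x":-0.08,"y":0,"z":0,"rx":0,"ry":0,"rz":0},
    {"x":-0.09,"y":0,"z":0,"rx":0,"ry":0,"rz":0},
    {"x":-0.1,"y":0,"z":0,"rx":0,"ry":0,"rz":0}
  ]
}}

```text
time: 8.73
tool_pos: [0.5984, -0.0356, 0.1625]
tool_rot: [0.034, 3.141, 0.0]
ft_force: [-2.1, -0.8, -0.1]
width: 0.002
finger_force: 0.7
```

{"fn": "apply_moves", "kwargs": {
  "deltas": [
    {"x":-0.004,"y":0,"z":0,"rx":0,"ry":0,"rz":0},
    {"x":-0.008,"y":0,"z":0,"rx":0,"ry":0,"rz":0},
    {"x":-0.012,"y":0,"z":0,"rx":0,"ry":0,"rz":0},
    {"x":-0.016,"y":0,"z":0,"rx":0,"ry":0,"rz":0},
    {"x":-0.02,"y":0,"z":0,"rx":0,"ry":0,"rz":0},
    {"x":-0.024,"y":0,"z":0,"rx":0,"ry":0,"rz":0}
  ]
}}

```text
time: 9.23
tool_pos: [0.6077, -0.0357, 0.1626]
tool_rot: [0.033, 3.141, 0.0]
ft_force: [-0.9, -1.0, -0.8]
width: 0.005
finger_force: 0.6
```

```bash
python3 st.py
```

```text
t 9.23 pos [ 0.6077 -0.0357  0.1626] cup frame -0.0126 0.0002 F [-0.85 -0.96 -0.76] w 0.005
tool x [-1.     0.021 -0.   ] y [0.021 1.    0.   ] z [ 0.  0. -1.]
```

{"fn": "apply_moves", "kwargs": {
  "deltas": [
    {"x":-0.0025,"y":0,"z":0,"rx":0,"ry":0,"rz":0},
    {"x":-0.005,"y":0,"z":0,"rx":0,"ry":0,"rz":0},
    {"x":-0.0075,"y":0,"z":0,"rx":0,"ry":0,"rz":0}
  ]
}}

```text
time: 9.48
tool_pos: [0.6107, -0.0358, 0.1625]
tool_rot: [0.033, 3.141, 0.0]
ft_force: [-2.0, -0.2, -0.5]
width: 0.004
finger_force: 0.6
```

{"fn": "apply_moves", "kwargs": {
  "deltas": [
    {"x":-0.0025,"y":0,"z":0,"rx":0,"ry":0,"rz":0},
    {"x":-0.005,"y":0,"z":0,"rx":0,"ry":0,"rz":0}
  ]
}}

```text
time: 9.65
tool_pos: [0.6107, -0.0357, 0.1625]
tool_rot: [-0.034, -3.138, -0.001]
ft_force: [-13.6, 0.7, 10.0]
width: 0.005
finger_force: 7.1
```

The force rose to 13.6 N exactly at the predicted flush position (cupboard x −0.0095), so the tray is home. I back off, rise and go over to outside the left door.

{"fn": "apply_moves", "kwargs": {
  "deltas": [
    {"x":0.02,"y":0,"z":0,"rx":0,"ry":0,"rz":0},
    {"x":0.08,"y":0,"z":0,"rx":0,"ry":0,"rz":0},
    {"x":0.16,"y":0,"z":-0.04,"rx":0,"ry":0,"rz":0},
    {"x":0.25,"y":0,"z":-0.1,"rx":0,"ry":0,"rz":0},
    {"x":0.32,"y":0,"z":-0.17,"rx":0,"ry":0,"rz":0},
    {"x":0.38,"y":0,"z":-0.24,"rx":0,"ry":0,"rz":0},
    {"x":0.4,"y":0.08,"z":-0.24,"rx":0,"ry":0,"rz":0},
    {"x":0.4,"y":0.18,"z":-0.24,"rx":0,"ry":0,"rz":0},
    {"x":0.4,"y":0.28,"z":-0.24,"rx":0,"ry":0,"rz":0},
    {"x":0.4,"y":0.37,"z":-0.24,"rx":0,"ry":0,"rz":0}
  ]
}}

```text
time: 10.48
tool_pos: [0.4557, 0.1179, 0.2594]
tool_rot: [0.033, 3.139, 0.003]
ft_force: [0.4, 0.9, -0.0]
width: 0.004
finger_force: 0.0
```

```bash
cat > dp.py <<'E'
from fit import *
import sys
def P(side,th,s,gap=0):
    d=np.array([-np.sin(th),-side*np.cos(th)]); n=np.array([np.cos(th),-side*np.sin(th)])
    h=.0095*abs(n[0])+.019*abs(n[1])
    return np.array([-.004,.176*side])+s*d-(.017+h+gap)*n
if __name__=="__main__":
    side,t0,t1,N=float(sys.argv[1]),*map(float,sys.argv[2:4]),int(sys.argv[4])
    o=P(side,t0,.14)
    if len(sys.argv)>5: o=np.array([float(v) for v in sys.argv[5].split(",")])
    print("start",P(side,t0,.14).round(4),"+25mm",P(side,t0,.14,.025).round(4))
    for t in np.linspace(t0,t1,N+1)[1:]: p=P(side,t,.14); print(round(t,3),p.round(4),(np.array([-1,1])*(p-o)/.4).round(3))
E
python3 st.py -0.16,.185,.25 -0.16,.185,.168; python3 dp.py 1 1.185 0 30
```

```text
t 10.48 pos [0.4557 0.1179 0.2594] cup frame -0.1677 0.1505 F [ 0.38  0.93 -0.04] w 0.004
tool x [-1.     0.021 -0.003] y [0.021 1.    0.002] z [ 0.003  0.002 -1.   ]
-0.16,.185,.25 [-0.019  0.086  0.024]
-0.16,.185,.168 [-0.019  0.086  0.229]
start [-0.1481  0.1587] +25mm [-0.1575  0.1819]
1.146 [-0.1473  0.1531] [-0.002 -0.014]
1.106 [-0.1463  0.1474] [-0.004 -0.028]
1.066 [-0.145   0.1418] [-0.008 -0.042]
1.027 [-0.1436  0.1362] [-0.011 -0.056]
0.988 [-0.1418  0.1307] [-0.016 -0.07 ]
0.948 [-0.1399  0.1252] [-0.021 -0.084]
0.909 [-0.1377  0.1197] [-0.026 -0.097]
0.869 [-0.1352  0.1144] [-0.032 -0.111]
0.83 [-0.1325  0.1091] [-0.039 -0.124]
0.79 [-0.1296  0.1039] [-0.046 -0.137]
0.75 [-0.1265  0.0988] [-0.054 -0.15 ]
0.711 [-0.1231  0.0938] [-0.062 -0.162]
0.672 [-0.1195  0.089 ] [-0.071 -0.174]
0.632 [-0.1157  0.0842] [-0.081 -0.186]
0.592 [-0.1116  0.0797] [-0.091 -0.198]
0.553 [-0.1074  0.0753] [-0.102 -0.209]
0.514 [-0.1029  0.0711] [-0.113 -0.219]
0.474 [-0.0983  0.067 ] [-0.125 -0.229]
0.434 [-0.0934  0.0632] [-0.137 -0.239]
0.395 [-0.0884  0.0595] [-0.149 -0.248]
0.356 [-0.0832  0.0561] [-0.162 -0.257]
0.316 [-0.0779  0.0529] [-0.176 -0.265]
0.277 [-0.0724  0.0499] [-0.189 -0.272]
0.237 [-0.0667  0.0471] [-0.203 -0.279]
0.198 [-0.0609  0.0446] [-0.218 -0.285]
0.158 [-0.055   0.0424] [-0.233 -0.291]
0.119 [-0.049   0.0404] [-0.248 -0.296]
0.079 [-0.0429  0.0386] [-0.263 -0.3  ]
0.04 [-0.0368  0.0372] [-0.278 -0.304]
0.0 [-0.0305  0.036 ] [-0.294 -0.307]
```

{"fn": "apply_moves", "kwargs": {
  "deltas": [
    {"x":0,"y":0.1,"z":0,"rx":0,"ry":0,"rz":0},
    {"x":-0.01,"y":0.11,"z":0.02,"rx":0,"ry":0,"rz":0},
    {"x":-0.019,"y":0.11,"z":0.1,"rx":0,"ry":0,"rz":0},
    {"x":-0.019,"y":0.11,"z":0.18,"rx":0,"ry":0,"rz":0},
    {"x":-0.019,"y":0.11,"z":0.229,"rx":0,"ry":0,"rz":0},
    {"x":-0.019,"y":0.11,"z":0.229,"rx":0,"ry":0,"rz":0}
  ]
}}

```text
time: 10.98
tool_pos: [0.462, 0.1583, 0.1634]
tool_rot: [-0.033, -3.137, 0.004]
ft_force: [-0.2, -0.6, -0.3]
width: 0.001
finger_force: 0.0
```

```bash
python3 st.py -.1481,.1587,.168
```

```text
t 10.98 pos [0.462  0.1583 0.1634] cup frame -0.1623 0.1911 F [-0.18 -0.57 -0.32] w 0.001
tool x [-1.     0.021  0.005] y [ 0.021  1.    -0.003] z [-0.005 -0.003 -1.   ]
-.1481,.1587,.168 [-0.035 -0.081 -0.011]
```

{"fn": "apply_moves", "kwargs": {
  "deltas": [
    {"x":-0.01,"y":-0.025,"z":-0.01,"rx":0,"ry":0,"rz":0},
    {"x":-0.02,"y":-0.045,"z":-0.01,"rx":0,"ry":0,"rz":0},
    {"x":-0.028,"y":-0.06,"z":-0.01,"rx":0,"ry":0,"rz":0},
    {"x":-0.035,"y":-0.071,"z":-0.01,"rx":0,"ry":0,"rz":0},
    {"x":-0.035,"y":-0.081,"z":-0.01,"rx":0,"ry":0,"rz":0},
    {"x":-0.037,"y":-0.095,"z":-0.01,"rx":0,"ry":0,"rz":0},
    {"x":-0.039,"y":-0.109,"z":-0.01,"rx":0,"ry":0,"rz":0},
    {"x":-0.043,"y":-0.123,"z":-0.01,"rx":0,"ry":0,"rz":0},
    {"x":-0.046,"y":-0.137,"z":-0.01,"rx":0,"ry":0,"rz":0},
    {"x":-0.051,"y":-0.151,"z":-0.01,"rx":0,"ry":0,"rz":0}
  ]
}}

```text
time: 11.82
tool_pos: [0.4834, 0.098, 0.1709]
tool_rot: [-0.033, -3.141, -0.0]
ft_force: [-0.4, 0.9, -0.6]
width: 0.003
finger_force: 0.3
```

```bash
python3 st.py -.1418,.1307,.168
python3 - <<'E'
from fit import *
import cv2
im=manip.read_camera("scene")[:,:,::-1]; cv2.imwrite("pics/s2.png",im)
q=np.load("q.npy")
for t in(1.185,.988):
    q[4]=t; print(t,[proj("scene",door(q,1,.171,o,.218)).round(1) for o in(.003,.017)])
E
```

```text
t 11.82 pos [0.4834 0.098  0.1709] cup frame -0.1396 0.1312 F [-0.36  0.93 -0.64] w 0.003
tool x [-1.     0.021  0.   ] y [0.021 1.    0.   ] z [-0.  0. -1.]
-.1418,.1307,.168 [ 0.005 -0.001  0.007]
1.185 [array([363.4, 263.7]), array([364.9, 269.5])]
0.988 [array([358.9, 250.1]), array([361.4, 255.5])]
```

Contact shows in the readings (0.9 N sideways), so I follow the arc.

{"fn": "apply_moves", "kwargs": {
  "deltas": [
    {"x":-0.002,"y":-0.014,"z":0.005,"rx":0,"ry":0,"rz":0},
    {"x":-0.006,"y":-0.027,"z":0.005,"rx":0,"ry":0,"rz":0},
    {"x":-0.012,"y":-0.041,"z":0.005,"rx":0,"ry":0,"rz":0},
    {"x":-0.019,"y":-0.054,"z":0.005,"rx":0,"ry":0,"rz":0},
    {"x":-0.026,"y":-0.067,"z":0.005,"rx":0,"ry":0,"rz":0},
    {"x":-0.034,"y":-0.08,"z":0.005,"rx":0,"ry":0,"rz":0},
    {"x":-0.042,"y":-0.092,"z":0.005,"rx":0,"ry":0,"rz":0},
    {"x":-0.051,"y":-0.104,"z":0.005,"rx":0,"ry":0,"rz":0},
    {"x":-0.061,"y":-0.116,"z":0.005,"rx":0,"ry":0,"rz":0},
    {"x":-0.071,"y":-0.128,"z":0.005,"rx":0,"ry":0,"rz":0}
  ]
}}

```text
time: 12.7
tool_pos: [0.5111, 0.0462, 0.1689]
tool_rot: [-0.033, -3.141, 0.0]
ft_force: [-0.0, 0.7, 0.4]
width: -0.0
finger_force: 0.3
```

```bash
python3 st.py -.1116,.0797,.168
```

```text
t 12.7 pos [0.5111 0.0462 0.1689] cup frame -0.1108 0.08 F [-0.    0.73  0.43] w -0.0
tool x [-1.     0.021  0.   ] y [ 0.021  1.    -0.   ] z [-0. -0. -1.]
-.1116,.0797,.168 [ 0.002 -0.001  0.002]
```

Subtracting (−0.091, −0.198) from the table gives the next rows.

{"fn": "apply_moves", "kwargs": {
  "deltas": [
    {"x":-0.011,"y":-0.011,"z":0,"rx":0,"ry":0,"rz":0},
    {"x":-0.022,"y":-0.021,"z":0,"rx":0,"ry":0,"rz":0},
    {"x":-0.034,"y":-0.031,"z":0,"rx":0,"ry":0,"rz":0},
    {"x":-0.046,"y":-0.041,"z":0,"rx":0,"ry":0,"rz":0},
    {"x":-0.058,"y":-0.05,"z":0,"rx":0,"ry":0,"rz":0},
    {"x":-0.071,"y":-0.059,"z":0,"rx":0,"ry":0,"rz":0},
    {"x":-0.085,"y":-0.067,"z":0,"rx":0,"ry":0,"rz":0},
    {"x":-0.098,"y":-0.074,"z":0,"rx":0,"ry":0,"rz":0},
    {"x":-0.112,"y":-0.081,"z":0,"rx":0,"ry":0,"rz":0},
    {"x":-0.127,"y":-0.087,"z":0,"rx":0,"ry":0,"rz":0}
  ]
}}

```text
time: 13.53
tool_pos: [0.5612, 0.0105, 0.1689]
tool_rot: [-0.034, -3.141, -0.0]
ft_force: [0.8, 1.5, -0.2]
width: 0.013
finger_force: 0.3
```

{"fn": "apply_moves", "kwargs": {
  "deltas": [
    {"x":-0.009,"y":-0.004,"z":0,"rx":0,"ry":0,"rz":0},
    {"x":-0.018,"y":-0.007,"z":0,"rx":0,"ry":0,"rz":0},
    {"x":-0.027,"y":-0.01,"z":0,"rx":0,"ry":0,"rz":0},
    {"x":-0.035,"y":-0.012,"z":0,"rx":0,"ry":0,"rz":0},
    {"x":-0.043,"y":-0.014,"z":0,"rx":0,"ry":0,"rz":0},
    {"x":-0.05,"y":-0.016,"z":0,"rx":0,"ry":0,"rz":0},
    {"x":-0.056,"y":-0.018,"z":0,"rx":0,"ry":0,"rz":0},
    {"x":-0.062,"y":-0.02,"z":0,"rx":0,"ry":0,"rz":0},
    {"x":-0.067,"y":-0.02,"z":0,"rx":0,"ry":0,"rz":0},
    {"x":-0.071,"y":-0.021,"z":0,"rx":0,"ry":0,"rz":0}
  ]
}}

```text
time: 14.37
tool_pos: [0.5892, 0.0017, 0.1689]
tool_rot: [-0.034, -3.141, 0.0]
ft_force: [0.4, 1.0, 0.2]
width: 0.002
finger_force: 0.2
```

```bash
python3 st.py -.0305,.036,.168
```

```text
t 14.37 pos [0.5892 0.0017 0.1689] cup frame -0.0319 0.0372 F [0.42 1.01 0.24] w 0.002
tool x [-1.     0.021  0.   ] y [ 0.021  1.    -0.   ] z [-0. -0. -1.]
-.0305,.036,.168 [-0.003 -0.003  0.002]
```

Now 0.5 to 1 mm steps to the stop.

{"fn": "apply_moves", "kwargs": {
  "deltas": [
    {"x":-0.002,"y":0,"z":0,"rx":0,"ry":0,"rz":0},
    {"x":-0.004,"y":0,"z":0,"rx":0,"ry":0,"rz":0},
    {"x":-0.006,"y":0,"z":0,"rx":0,"ry":0,"rz":0}
  ]
}}

```text
time: 14.62
tool_pos: [0.5907, 0.0016, 0.1689]
tool_rot: [-0.034, -3.14, -0.0]
ft_force: [-7.1, -0.4, 5.3]
width: 0.003
finger_force: 3.4
```

{"fn": "apply_moves", "kwargs": {
  "deltas": [
    {"x":-0.002,"y":0,"z":0,"rx":0,"ry":0,"rz":0},
    {"x":-0.003,"y":0,"z":0,"rx":0,"ry":0,"rz":0}
  ]
}}

```text
time: 14.78
tool_pos: [0.5906, 0.0016, 0.1689]
tool_rot: [-0.034, -3.138, -0.0]
ft_force: [-11.4, -0.9, 8.1]
width: 0.005
finger_force: 5.4
```

The left door stopped at the predicted shut position with the force rising, so it is shut. On to the right door.

{"fn": "apply_moves", "kwargs": {
  "deltas": [
    {"x":0.02,"y":0,"z":0,"rx":0,"ry":0,"rz":0},
    {"x":0.08,"y":0,"z":-0.02,"rx":0,"ry":0,"rz":0},
    {"x":0.16,"y":0,"z":-0.08,"rx":0,"ry":0,"rz":0},
    {"x":0.25,"y":-0.03,"z":-0.15,"rx":0,"ry":0,"rz":0},
    {"x":0.33,"y":-0.1,"z":-0.23,"rx":0,"ry":0,"rz":0},
    {"x":0.35,"y":-0.2,"z":-0.24,"rx":0,"ry":0,"rz":0},
    {"x":0.35,"y":-0.3,"z":-0.24,"rx":0,"ry":0,"rz":0},
    {"x":0.35,"y":-0.4,"z":-0.24,"rx":0,"ry":0,"rz":0},
    {"x":0.35,"y":-0.5,"z":-0.24,"rx":0,"ry":0,"rz":0},
    {"x":0.35,"y":-0.6,"z":-0.24,"rx":0,"ry":0,"rz":0}
  ]
}}

```text
time: 15.62
tool_pos: [0.4473, -0.2325, 0.2656]
tool_rot: [0.032, 3.139, 0.0]
ft_force: [1.9, -0.1, -0.1]
width: 0.0
finger_force: 0.0
```

```bash
python3 dp.py -1 1.29 0 30; python3 st.py -.165,-.215,.25 -.165,-.215,.168
```

```text
start [-0.149  -0.1736] +25mm [-0.1559 -0.1976]
1.247 [-0.1488 -0.1675] [-0.     0.015]
1.204 [-0.1484 -0.1614] [-0.002  0.031]
1.161 [-0.1476 -0.1553] [-0.003  0.046]
1.118 [-0.1466 -0.1491] [-0.006  0.061]
1.075 [-0.1453 -0.143 ] [-0.009  0.076]
1.032 [-0.1438 -0.1369] [-0.013  0.092]
0.989 [-0.1419 -0.1309] [-0.018  0.107]
0.946 [-0.1398 -0.1249] [-0.023  0.122]
0.903 [-0.1373 -0.119 ] [-0.029  0.137]
0.86 [-0.1346 -0.1132] [-0.036  0.151]
0.817 [-0.1316 -0.1074] [-0.043  0.165]
0.774 [-0.1284 -0.1018] [-0.052  0.18 ]
0.731 [-0.1248 -0.0963] [-0.06   0.193]
0.688 [-0.121 -0.091] [-0.07   0.207]
0.645 [-0.1169 -0.0858] [-0.08  0.22]
0.602 [-0.1126 -0.0808] [-0.091  0.232]
0.559 [-0.108  -0.0759] [-0.102  0.244]
0.516 [-0.1032 -0.0713] [-0.115  0.256]
0.473 [-0.0981 -0.0669] [-0.127  0.267]
0.43 [-0.0929 -0.0627] [-0.14   0.277]
0.387 [-0.0874 -0.0588] [-0.154  0.287]
0.344 [-0.0817 -0.0551] [-0.168  0.296]
0.301 [-0.0758 -0.0517] [-0.183  0.305]
0.258 [-0.0697 -0.0486] [-0.198  0.313]
0.215 [-0.0635 -0.0457] [-0.214  0.32 ]
0.172 [-0.0571 -0.0431] [-0.23   0.326]
0.129 [-0.0506 -0.0409] [-0.246  0.332]
0.086 [-0.044  -0.0389] [-0.262  0.337]
0.043 [-0.0373 -0.0373] [-0.279  0.341]
0.0 [-0.0305 -0.036 ] [-0.296  0.344]
t 15.62 pos [ 0.4473 -0.2325  0.2656] cup frame -0.1688 -0.2 F [ 1.88 -0.06 -0.13] w 0.0
tool x [-1.     0.02  -0.003] y [0.02 1.   0.  ] z [ 0.003 -0.    -1.   ]
-.165,-.215,.25 [-0.009 -0.038  0.039]
-.165,-.215,.168 [-0.009 -0.038  0.244]
```

{"fn": "apply_moves", "kwargs": {
  "deltas": [
    {"x":-0.009,"y":-0.04,"z":0.02,"rx":0,"ry":0,"rz":0},
    {"x":-0.009,"y":-0.04,"z":0.1,"rx":0,"ry":0,"rz":0},
    {"x":-0.009,"y":-0.04,"z":0.18,"rx":0,"ry":0,"rz":0},
    {"x":-0.009,"y":-0.04,"z":0.235,"rx":0,"ry":0,"rz":0},
    {"x":-0.009,"y":-0.04,"z":0.235,"rx":0,"ry":0,"rz":0},
    {"x":-0.009,"y":-0.04,"z":0.235,"rx":0,"ry":0,"rz":0}
  ]
}}

```text
time: 16.12
tool_pos: [0.4503, -0.2467, 0.1707]
tool_rot: [-0.034, -3.14, -0.001]
ft_force: [-1.1, -1.0, 0.2]
width: 0.004
finger_force: 0.0
```

```bash
python3 st.py -.149,-.1736,.168
```

```text
t 16.12 pos [ 0.4503 -0.2467  0.1707] cup frame -0.1655 -0.2141 F [-1.14 -1.04  0.23] w 0.004
tool x [-1.     0.022  0.002] y [0.022 1.    0.   ] z [-0.002  0.    -1.   ]
-.149,-.1736,.168 [-0.041  0.101  0.007]
```

{"fn": "apply_moves", "kwargs": {
  "deltas": [
    {"x":-0.015,"y":0.035,"z":0,"rx":0,"ry":0,"rz":0},
    {"x":-0.03,"y":0.06,"z":0.003,"rx":0,"ry":0,"rz":0},
    {"x":-0.038,"y":0.08,"z":0.005,"rx":0,"ry":0,"rz":0},
    {"x":-0.041,"y":0.092,"z":0.005,"rx":0,"ry":0,"rz":0},
    {"x":-0.041,"y":0.104,"z":0.005,"rx":0,"ry":0,"rz":0},
    {"x":-0.041,"y":0.116,"z":0.005,"rx":0,"ry":0,"rz":0},
    {"x":-0.043,"y":0.132,"z":0.005,"rx":0,"ry":0,"rz":0},
    {"x":-0.044,"y":0.147,"z":0.005,"rx":0,"ry":0,"rz":0},
    {"x":-0.047,"y":0.162,"z":0.005,"rx":0,"ry":0,"rz":0},
    {"x":-0.05,"y":0.177,"z":0.005,"rx":0,"ry":0,"rz":0}
  ]
}}

```text
time: 16.95
tool_pos: [0.4723, -0.176, 0.1689]
tool_rot: [-0.034, -3.141, -0.0]
ft_force: [-0.1, -1.0, 0.3]
width: 0.006
finger_force: 0.3
```

```bash
python3 st.py -.1453,-.143,.168
```

```text
t 16.95 pos [ 0.4723 -0.176   0.1689] cup frame -0.1449 -0.1429 F [-0.08 -0.97  0.27] w 0.006
tool x [-1.     0.022  0.   ] y [0.022 1.    0.   ] z [-0.  0. -1.]
-.1453,-.143,.168 [ 0.001 -0.     0.002]
```

In contact. Table minus (−0.009, 0.076):

{"fn": "apply_moves", "kwargs": {
  "deltas": [
    {"x":-0.004,"y":0.016,"z":0,"rx":0,"ry":0,"rz":0},
    {"x":-0.009,"y":0.031,"z":0,"rx":0,"ry":0,"rz":0},
    {"x":-0.014,"y":0.046,"z":0,"rx":0,"ry":0,"rz":0},
    {"x":-0.02,"y":0.061,"z":0,"rx":0,"ry":0,"rz":0},
    {"x":-0.027,"y":0.075,"z":0,"rx":0,"ry":0,"rz":0},
    {"x":-0.034,"y":0.089,"z":0,"rx":0,"ry":0,"rz":0},
    {"x":-0.043,"y":0.104,"z":0,"rx":0,"ry":0,"rz":0},
    {"x":-0.051,"y":0.117,"z":0,"rx":0,"ry":0,"rz":0},
    {"x":-0.061,"y":0.131,"z":0,"rx":0,"ry":0,"rz":0},
    {"x":-0.071,"y":0.144,"z":0,"rx":0,"ry":0,"rz":0}
  ]
}}

```text
time: 17.78
tool_pos: [0.5024, -0.1189, 0.1689]
tool_rot: [-0.033, -3.141, -0.0]
ft_force: [0.1, -0.4, 0.5]
width: 0.008
finger_force: 0.3
```

{"fn": "apply_moves", "kwargs": {
  "deltas": [
    {"x":-0.011,"y":0.012,"z":0,"rx":0,"ry":0,"rz":0},
    {"x":-0.022,"y":0.024,"z":0,"rx":0,"ry":0,"rz":0},
    {"x":-0.035,"y":0.036,"z":0,"rx":0,"ry":0,"rz":0},
    {"x":-0.047,"y":0.047,"z":0,"rx":0,"ry":0,"rz":0},
    {"x":-0.06,"y":0.057,"z":0,"rx":0,"ry":0,"rz":0},
    {"x":-0.074,"y":0.067,"z":0,"rx":0,"ry":0,"rz":0},
    {"x":-0.088,"y":0.076,"z":0,"rx":0,"ry":0,"rz":0},
    {"x":-0.103,"y":0.085,"z":0,"rx":0,"ry":0,"rz":0},
    {"x":-0.118,"y":0.093,"z":0,"rx":0,"ry":0,"rz":0},
    {"x":-0.134,"y":0.1,"z":0,"rx":0,"ry":0,"rz":0}
  ]
}}

```text
time: 18.62
tool_pos: [0.557, -0.0803, 0.1689]
tool_rot: [-0.034, -3.141, -0.0]
ft_force: [-0.2, -0.8, -0.0]
width: 0.005
finger_force: 0.3
```

```bash
python3 st.py -.0635,-.0457,.168 -.0305,-.036,.168
```

```text
t 18.62 pos [ 0.557  -0.0803  0.1689] cup frame -0.0623 -0.0455 F [-0.17 -0.8  -0.  ] w 0.005
tool x [-1.     0.021  0.   ] y [0.021 1.    0.   ] z [-0.  0. -1.]
-.0635,-.0457,.168 [ 0.003 -0.001  0.002]
-.0305,-.036,.168 [-0.079  0.024  0.002]
```

{"fn": "apply_moves", "kwargs": {
  "deltas": [
    {"x":-0.012,"y":0.005,"z":0,"rx":0,"ry":0,"rz":0},
    {"x":-0.023,"y":0.009,"z":0,"rx":0,"ry":0,"rz":0},
    {"x":-0.033,"y":0.013,"z":0,"rx":0,"ry":0,"rz":0},
    {"x":-0.042,"y":0.015,"z":0,"rx":0,"ry":0,"rz":0},
    {"x":-0.05,"y":0.017,"z":0,"rx":0,"ry":0,"rz":0},
    {"x":-0.057,"y":0.019,"z":0,"rx":0,"ry":0,"rz":0},
    {"x":-0.063,"y":0.02,"z":0,"rx":0,"ry":0,"rz":0},
    {"x":-0.068,"y":0.021,"z":0,"rx":0,"ry":0,"rz":0},
    {"x":-0.072,"y":0.022,"z":0,"rx":0,"ry":0,"rz":0},
    {"x":-0.075,"y":0.022,"z":0,"rx":0,"ry":0,"rz":0}
  ]
}}

```text
time: 19.45
tool_pos: [0.5867, -0.0725, 0.1689]
tool_rot: [-0.034, -3.141, -0.0]
ft_force: [-0.8, 0.2, 0.1]
width: 0.004
finger_force: 0.3
```

{"fn": "apply_moves", "kwargs": {
  "deltas": [
    {"x":-0.002,"y":0,"z":0,"rx":0,"ry":0,"rz":0},
    {"x":-0.004,"y":0,"z":0,"rx":0,"ry":0,"rz":0},
    {"x":-0.006,"y":0,"z":0,"rx":0,"ry":0,"rz":0}
  ]
}}

```text
time: 19.7
tool_pos: [0.589, -0.0725, 0.1689]
tool_rot: [-0.033, -3.141, -0.0]
ft_force: [0.1, 1.4, -0.5]
width: 0.006
finger_force: 0.3
```

```bash
python3 st.py
```

```text
t 19.7 pos [ 0.589  -0.0725  0.1689] cup frame -0.0305 -0.037 F [ 0.13  1.4  -0.47] w 0.006
tool x [-1.     0.021  0.   ] y [0.021 1.    0.   ] z [-0.  0. -1.]
```

{"fn": "apply_moves", "kwargs": {
  "deltas": [
    {"x":-0.002,"y":0,"z":0,"rx":0,"ry":0,"rz":0},
    {"x":-0.004,"y":0,"z":0,"rx":0,"ry":0,"rz":0},
    {"x":-0.005,"y":0,"z":0,"rx":0,"ry":0,"rz":0}
  ]
}}

```text
time: 19.95
tool_pos: [0.589, -0.0724, 0.1688]
tool_rot: [-0.034, -3.138, -0.001]
ft_force: [-11.2, 1.1, 8.6]
width: 0.007
finger_force: 5.5
```

Right door shut against its stop. I back away and look.

{"fn": "apply_moves", "kwargs": {
  "deltas": [
    {"x":0.02,"y":0,"z":0,"rx":0,"ry":0,"rz":0},
    {"x":0.08,"y":0,"z":-0.03,"rx":0,"ry":0,"rz":0},
    {"x":0.16,"y":0,"z":-0.1,"rx":0,"ry":0,"rz":0},
    {"x":0.24,"y":0.05,"z":-0.18,"rx":0,"ry":0,"rz":0},
    {"x":0.3,"y":0.15,"z":-0.24,"rx":0,"ry":0,"rz":0},
    {"x":0.3,"y":0.25,"z":-0.24,"rx":0,"ry":0,"rz":0},
    {"x":0.3,"y":0.35,"z":-0.24,"rx":0,"ry":0,"rz":0},
    {"x":0.3,"y":0.45,"z":-0.24,"rx":0,"ry":0,"rz":0},
    {"x":0.3,"y":0.55,"z":-0.24,"rx":0,"ry":0,"rz":0},
    {"x":0.3,"y":0.65,"z":-0.24,"rx":0,"ry":0,"rz":0}
  ]
}}

```text
time: 20.78
tool_pos: [0.4762, 0.1855, 0.2655]
tool_rot: [0.034, 3.14, 0.002]
ft_force: [1.5, -0.5, 0.2]
width: 0.004
finger_force: 0.0
```

{"fn": "apply_moves", "kwargs": {
  "deltas": [
    {"x":0.02,"y":0.1,"z":0,"rx":0,"ry":0,"rz":0},
    {"x":0.04,"y":0.2,"z":0,"rx":0,"ry":0,"rz":0},
    {"x":0.06,"y":0.3,"z":0,"rx":0,"ry":0,"rz":0},
    {"x":0.08,"y":0.4,"z":0,"rx":0,"ry":0,"rz":0},
    {"x":0.08,"y":0.4,"z":0,"rx":0,"ry":0,"rz":0},
    {"x":0.08,"y":0.4,"z":0,"rx":0,"ry":0,"rz":0}
  ]
}}

```text
time: 21.28
tool_pos: [0.4466, 0.3468, 0.2644]
tool_rot: [-0.026, -3.141, -0.0]
ft_force: [0.3, -1.2, 0.4]
width: 0.004
finger_force: 0.0
```

```bash
python3 - <<'E'
from bench import manip
import cv2,numpy as np
a=manip.read_camera("scene")[110:350,180:420,::-1]; b=manip.read_camera("side")[130:390,260:500,::-1]
o=np.zeros((440,800,3),np.uint8); o[:400,:400]=cv2.resize(a,(400,400),interpolation=2); o[:433,400:]=cv2.resize(b,(400,433),interpolation=2); cv2.imwrite("pics/end.png",o)
E
python3 st.py
```

```text
t 21.38 pos [0.4483 0.3433 0.2648] cup frame -0.1799 0.3757 F [-0.25 -0.94  0.53] w 0.004
tool x [-1.     0.022 -0.001] y [ 0.022  1.    -0.001] z [ 0.001 -0.001 -1.   ]
```

View pics/end.png

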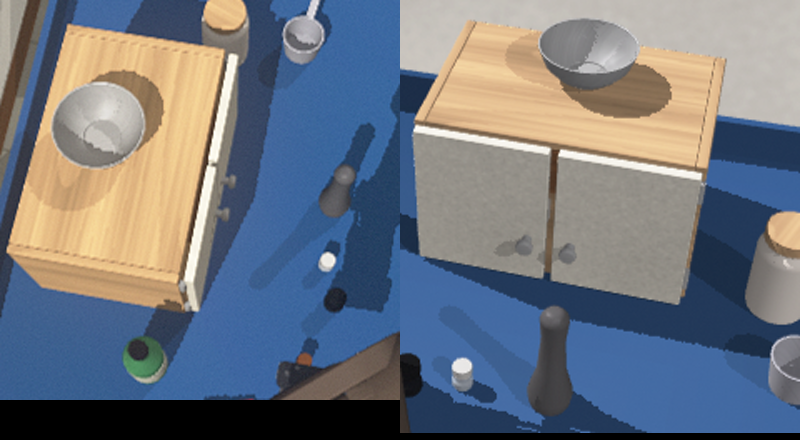

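Both doors are flat shut (knobs at 523,246 and 568,253), and the bowl, pestle and other things are unmoved. I hand in.

```bash
python3 -c "
from bench import manip
print(manip.job_done())"
```

```text
the job is handed in; nothing more can be done
None
```

I pushed the tray home and then shut both doors, going by contact force and position; the last picture shows the doors closed and the bowl and pestle where they were. The jar is behind the doors, so I could not check that it still stands. My first tray push passed over the board without moving the tray, because the fingertips sat about 28 mm higher than stated. I handed in at 21 s of the 61 s limit, with no verdict shown.

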